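Balance the casting arm on its stand

ROBOT

A 6-joint arm with a two-finger parallel gripper is mounted at the origin on a cart in front of the work surface, level with it; the furniture and walls round the work are solid. World frame = base frame: x ahead of the robot, y to its left, z up, the work surface at z = 0. Lengths are in m, angles in rad, forces in N, time in s.
With the tool pointing down it reaches from about 0.15 to 0.775 m from the base axis. Payload 6.1 kg.
Tool frame: the origin (TCP) lies between the finger pads; the fingertips stand 14 mm ahead of it and the grasp point (between the pads) lies 5 mm behind it; z points along the fingers, y is the direction in which the jaws open and shut (so a half turn about z gives the same grasp; the last joint's range is limited). The gripper opens to 85 mm and grips with 20 to 120 N. Pads are 22 mm wide; open, the fingers measure 114 mm over their backs; the gripper's body (76 mm by 85 mm) begins 54 mm behind the grasp point. The pads swing forward as they close: fully open they stand 13 mm farther back than shut.
Start: joints at [-1.111, 0.126, -0.04, 1.405, 0, 1.571], TCP at [0.233, -0.47, 0.245] pointing down, gripper open.
Joint ranges: [-2.72, 2.72], [-0.95, 1.95], [-1.27, 1.35], [-1.78, 2.02], [-1.46, 1.47], [-3.14, 3.14]. Speed limits (rad/s): [2.39, 2.39, 3.01, 3.14, 3.14, 3.14].

INTERFACE

Orientations are given as a unit quaternion [w, x, y, z].
In Python, from cell import bot gives the robot as it stands.
- The arm moves only by the tool send_rows, never from a script. Its argument "moves" is a list of rows, each an object of numbers: "tx", "ty", "tz": the shift along the world's x, y, z in m; "spin": the turn about the world's z in rad. A call has 1 to 20 rows; each row is the pose to reach, as a shift and turn from the pose commanded when the call began; what a row does not reach only later rows make up. A row lasts 1/8 s, in which the tool goes at most 62.5 mm and 10.7 degrees, less where a joint would pass 70% of its speed; a pose out of reach is approached as far as the arm can. A call with a gripper value outside its range is refused whole. "gripper" is the opening, from 0 (shut) to 1 (fully open), set as the call begins (left out, the last holds). The fingers move at their own pace and stop on an object; the grip force is fixed at half the most. Time passes only in rows, so rows that repeat a pose let the fingers close. It gives the time, the measured TCP pose, the force and the opening at its end, in the units of the state.
- bot.read_state(): the state, without advancing time (a new reading comes with each control period).
- bot.camera(name): name is "scene" or "top"; returns a dict with "img" (400x640x3 uint8, red, green, blue), "intrinsics" (3x3 intrinsics, pixels), "dist_coeffs" ([k1, k2, p1, p2, k3] as OpenCV has them; the pictures are not rectified), "T" (4x4, takes a point from camera to world coordinates). Camera axes: x right, y up, looking along -z (the intrinsics and any distortion apply to the point x, -y, -z); pixel columns grow to the right and rows downward; lengths in m; the calibration is good to about 2 mm. A picture is of the moment at which its call begins. There is no depth.
- bot.finish_job(): hands the job in, once; it reports no verdict.
The state is a dict: "time": time; "qpos": joint angles; "dq": joint speeds; "effort": joint torques, N m; "tool_pos": TCP position; "ee_rot": TCP orientation; "wrist_force": force on the tool from outside, world axes, zero at the start; "torque": the same for the moment, N m; "grip_width": opening from 0.0 (shut) to 1.0 (fully open).
Only numpy, scipy, OpenCV 4.12 (cv2) and the standard library are available. Lean on these libraries where they do the work, as an engineer would, in place of code of your own. Each camera call takes 0.05 s, during which the arm holds its last target.

TASK

Before the casting arm goes back on the casting machine, find its balance point: lift the metal bar at trial points along its rail, keeping it level, until it shows no urge to tip, then set that point gently on the small brass head of the balancing stand and let go, so that the arm stays level on the head by itself, clear of the bench. Never let the arm topple or press it hard on the stand, and leave the plaster casts, the wax tin and the glass dish where they are.

Things in the scene. Friction and masses are not known exactly. Their poses are not given: they have to be found in the camera images.
- casting_arm_mid (a point): Loose casting arm: straight aluminium rail 236 long (x), 22 wide (y), 26 high (z), white crucible at its +x end, two round counterweights at its -x end. This point is the middle of the rail, 13 above its flat underside; x runs along the rail to the crucible, z up. Bare and grippable across y from x = -85 to +85; end fittings rise at most 34 above this point.
- red_mark (a point): Red middle mark of the scale on top of the arm's rail (10 between marks), 13 above the middle; same axes. The arm weighs 600 g. A ballast block is fixed out of sight in the rail, so the balance point lies anywhere from 68 toward the counterweights to 68 toward the crucible from this mark, centred across the rail; it is only felt, as a moment or tipping on lifting.
- feet_mid (a point): Centre between the undersides of the arm's two rubber feet (12 high, at x = -105 and +105), 25 below the middle of the rail; same axes. At the start the arm stands on the bench on these feet, the rail's underside 12 above the bench.
- stand_top (a point): Fixed balancing stand: grey base 90 x 70 x 10, column, brass head 16 deep with a flat top 14 x 14. This point is the centre of the top, 90 above the bench, z up. The head sits on a spring: it sinks 1 mm per 1.5 N, at most 10; under the arm 4. Fingers on the 22 wide rail pass either side. The arm stays level only with its balance point over this top, in any direction.
- cast_tan: Bystander, loose: tan plaster tooth cast, 54 x 58 x 34; origin at the centre of its underside. Leave alone.
- cast_white: Bystander, loose: white plaster tooth cast, 55 x 60 x 31; origin at the centre of its underside. Leave alone.
- wax_tin: Bystander, loose: round tin of red wax, 84 across, 32 high; origin at the centre of its underside. Leave alone.
- dappen: Bystander, loose: small pale green glass dish, 35 across, 22 high; origin at the centre of its underside. Leave alone.
Not all that is in view belongs to the job. What is shaped like the part that bears stand_top but orange is not meant.

How it is judged:
By the outcome, as a careful person would: the job done as asked, in the order asked, and still so for the second after the job is handed in, with the robot touching nothing.
It also fails if it takes over 58 s, if anything falls off the work surface, if the arm or the gripper's body presses on something with over 40 N, if the wrist force passes 120 N, or if a joint passes its speed limit or range.

## Working session

There is one attempt and no reset: what is moved stays moved. The work goes in short steps, Python scripts to look and compute and a tool call to move; the robot and the scene stay as the last step left them, time stands still between calls to the robot, and variables do not carry over. Pictures are saved under pics/ and viewed, and the job is handed in when it is done.

Besides the shell and the picture viewer there is one more tool, called after "Call:" as a command line: name --argument value ..., lists and objects as JSON in quotes. send_rows: Moves the arm, as the interface text tells. Its arguments: {"type":"object","properties":{"moves":{"type":"array","items":{"type":"object","properties":{"tx":{"type":"number"},"ty":{"type":"number"},"tz":{"type":"number"},"spin":{"type":"number"}}}},"gripper":{"type":"number"}},"required":["moves"]}

```bash
mkdir -p pics; ls
python3 - <<'E'
from cell import bot
import cv2,json,numpy as np
s=bot.read_state(); print(s)
for n in("scene","top"):
    c=bot.camera(n); cv2.imwrite(f"pics/{n}0.png",c["img"][:,:,::-1]); print(n,c["intrinsics"],c["dist_coeffs"],c["T"])
E
```

```text
pics
{'time': 0.0, 'qpos': array([-1.11095612e+00,  1.26390272e-01, -4.05867993e-02,  1.40540210e+00,
       -9.59035672e-07,  1.57080137e+00]), 'dq': array([-0.00070574, -0.00092707, -0.00039893,  0.0007994 ,  0.00113317,
       -0.00053651]), 'effort': array([ 1.04820469e-03, -4.35912073e+01,  3.52924776e+01,  1.72142027e-02,
       -1.32617233e-04, -1.28213463e-05]), 'tool_pos': array([ 0.23283015, -0.47012733,  0.24453277]), 'ee_rot': array([-7.70488140e-04,  9.73684877e-01,  2.27897202e-01, -1.80834277e-04]), 'wrist_force': array([-0.02753907,  0.89969815, -0.24023892]), 'torque': array([ 0.0191666 , -0.04463739, -0.00662396]), 'grip_width': 0.997091965638528}
scene [[431.0038758    0.         321.41855891]
 [  0.         431.0038758  196.17912707]
 [  0.           0.           1.        ]] [0.01574572 0.         0.         0.         0.        ] [[-0.58627942  0.44560551 -0.67654429 -0.21295063]
 [-0.80999167 -0.30823315  0.49890461  0.49569535]
 [ 0.01378127  0.84049275  0.5416475   0.64886388]
 [ 0.          0.          0.          1.        ]]
top [[383.05946575   0.         319.04628113]
 [  0.         383.05946575 197.06905098]
 [  0.           0.           1.        ]] [-0.08917204  0.          0.          0.          0.        ] [[-0.02453225  0.99870414 -0.04458925  0.42045825]
 [-0.99968402 -0.02475197 -0.0043821  -0.02397292]
 [-0.0054801   0.04446766  0.99899579  1.00367179]
 [ 0.          0.          0.          1.        ]]
```

View pics/scene0.png

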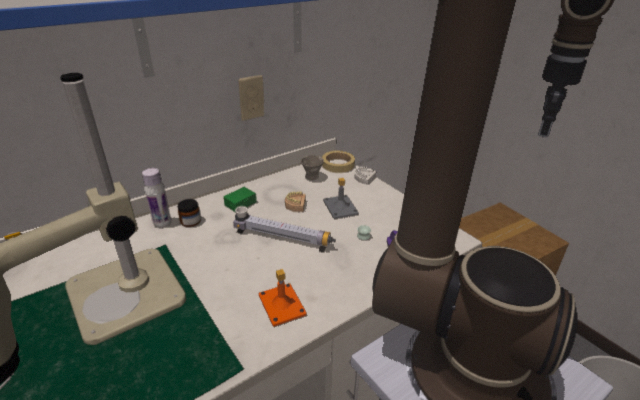

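View pics/top0.png

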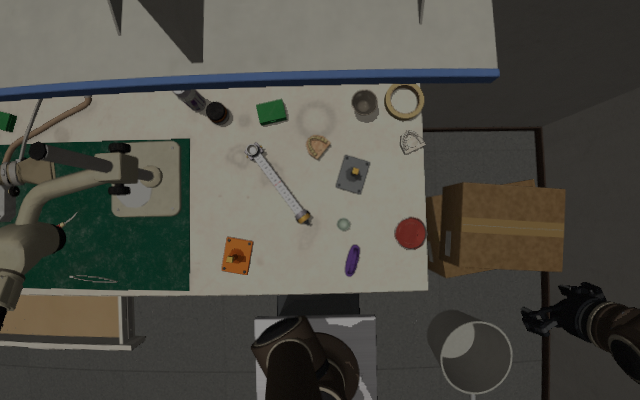

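Run:
```python
import cv2,numpy as np
a=cv2.imread("pics/top0.png")[125:245,230:390]; b=cv2.imread("pics/scene0.png")[165:265,220:390]
cv2.imwrite("pics/ctop.png",cv2.resize(a,None,fx=5,fy=5,interpolation=cv2.INTER_CUBIC))
cv2.imwrite("pics/csc.png",cv2.resize(b,None,fx=4.5,fy=4.5,interpolation=cv2.INTER_CUBIC))
```

```text
(no output)
```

View pics/ctop.png

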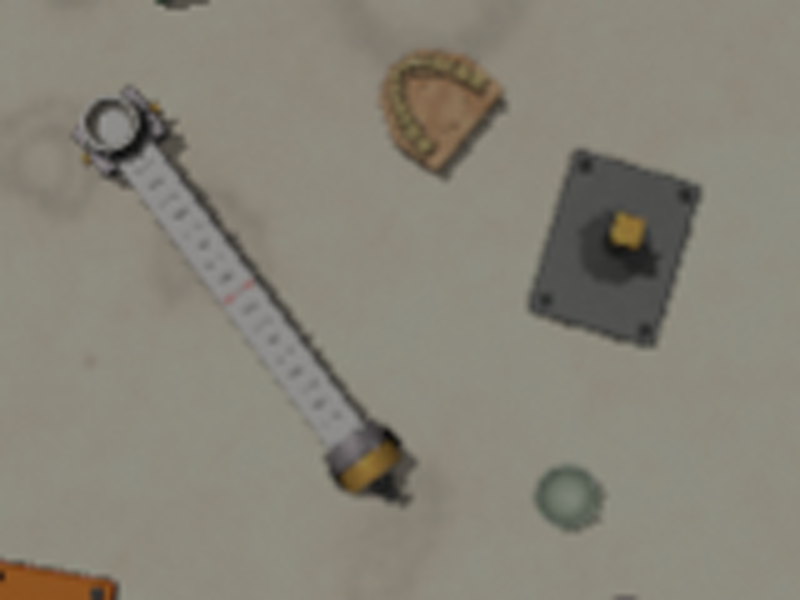

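View pics/csc.png

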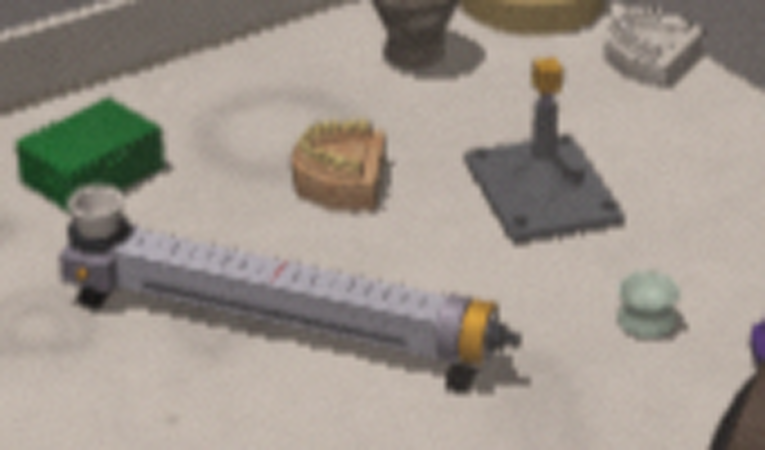

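```bash
cat > h.py <<'E'
import cv2,numpy as np
def rays(c,uv):
    p=cv2.undistortPoints(np.array(uv,float).reshape(-1,1,2),c["intrinsics"],np.array(c["dist_coeffs"]))[:,0]
    d=np.c_[p[:,0],-p[:,1],-np.ones(len(p))]@np.array(c["T"])[:3,:3].T
    return np.array(c["T"])[:3,3],d
def onz(c,uv,z):
    o,d=rays(c,uv); return o+d*((z-o[2])/d[:,2])[:,None]
def proj(c,P):
    T=np.linalg.inv(np.array(c["T"])); q=np.asarray(P,float).reshape(-1,3)@T[:3,:3].T+T[:3,3]
    q=q*[1,-1,-1]
    return cv2.projectPoints(q.reshape(-1,1,3),np.zeros(3),np.zeros(3),c["intrinsics"],np.array(c["dist_coeffs"]))[0][:,0]
def crop(c,name,x0,y0,w,h,f,polys=()):
    im=cv2.resize(np.ascontiguousarray(c["img"][y0:y0+h,x0:x0+w,::-1]),None,fx=f,fy=f,interpolation=cv2.INTER_CUBIC)
    for P,col in polys:
        p=((proj(c,P)-[x0,y0]+.5)*f-.5)
        cv2.polylines(im,[np.round(p*16).astype(int)],False,col,1,cv2.LINE_AA,4)
    cv2.imwrite(name,im)
def box(o,yaw,x0,x1,y0,y1,z):
    c,s=np.cos(yaw),np.sin(yaw); R=np.array([[c,-s],[s,c]])
    xy=np.array([[x0,y0],[x1,y0],[x1,y1],[x0,y1],[x0,y0]])@R.T+o
    return np.c_[xy,np.full(5,z)]
E
cat > m.py <<'E'
from cell import bot
from h import *
t=bot.camera("top"); s=bot.camera("scene")
u=lambda a:(np.array(a,float)+.5)/5-.5+[230,125]
us=lambda a:(np.array(a,float)+.5)/4.5-.5+[220,165]
m=onz(t,[u((240,292))],.038)[0]; print("mark top",m, "scene",onz(s,[us((280,271))],.038)[0])
e=onz(t,[u(p) for p in[(143,160),(348,438),(126,172),(330,450),(160,150),(365,425)]],.038)
for i in(2,4): d=e[i]-e[i+1]; print("yaw",np.arctan2(d[1],d[0]))
print(e)
# triangulate head
ps=[rays(t,[u((629,228))]),rays(s,[us((547,65))])]
A=[];b=[]
for o,d in ps:
    d=d[0]/np.linalg.norm(d[0]); M=np.eye(3)-np.outer(d,d); A.append(M); b.append(M@o)
print("head tri",np.linalg.lstsq(np.vstack(A),np.hstack(b),rcond=None)[0], onz(t,[u((629,228))],.09),onz(s,[us((547,65))],.09))
bc=onz(t,[u(p) for p in[(580,150),(700,187),(655,347),(530,308)]],.01); print("base",bc,bc.mean(0))
E
python3 m.py
```

```text
mark top [0.50180878 0.08430269 0.038     ] scene [0.50195246 0.08350269 0.038     ]
yaw 0.6121862186123275
yaw 0.6184577431662813
[[0.57050303 0.1326014  0.038     ]
 [0.42663249 0.0312119  0.038     ]
 [0.56459434 0.14139157 0.038     ]
 [0.42080706 0.04042731 0.038     ]
 [0.57538835 0.12382807 0.038     ]
 [0.43297441 0.02248869 0.038     ]]
head tri [ 0.52349198 -0.10896151  0.08883707] [[ 0.52352472 -0.10865419  0.09      ]] [[ 0.52179914 -0.10790503  0.09      ]]
base [[ 0.57411968 -0.09169129  0.01      ]
 [ 0.55318252 -0.15384231  0.01      ]
 [ 0.47011552 -0.12776732  0.01      ]
 [ 0.49202181 -0.06333416  0.01      ]] [ 0.52235988 -0.10915877  0.01      ]
```

```bash
cat > o.py <<'E'
from cell import bot
from h import *
t=bot.camera("top"); s=bot.camera("scene")
A=np.array([.502,.084]);y=.615;H=np.array([.5228,-.1087])
yy=-0.29
pl=[(box(A,y,-.118,.118,-.011,.011,.038),(0,0,255)),(box(A,y,-.0005,.0005,-.011,.011,.038),(0,255,0)),(box(H,yy,-.007,.007,-.007,.007,.09),(0,0,255)),(box(H,yy,-.045,.045,-.035,.035,.01),(255,0,0)),(box(H,yy,-.007,.007,-.007,.007,.074),(0,255,0))]
crop(t,"pics/o1.png",235,130,140,100,5.7,pl); crop(s,"pics/o2.png",225,170,140,90,5.7,pl)
E
python3 o.py
```

```text
(no output)
```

View pics/o1.png

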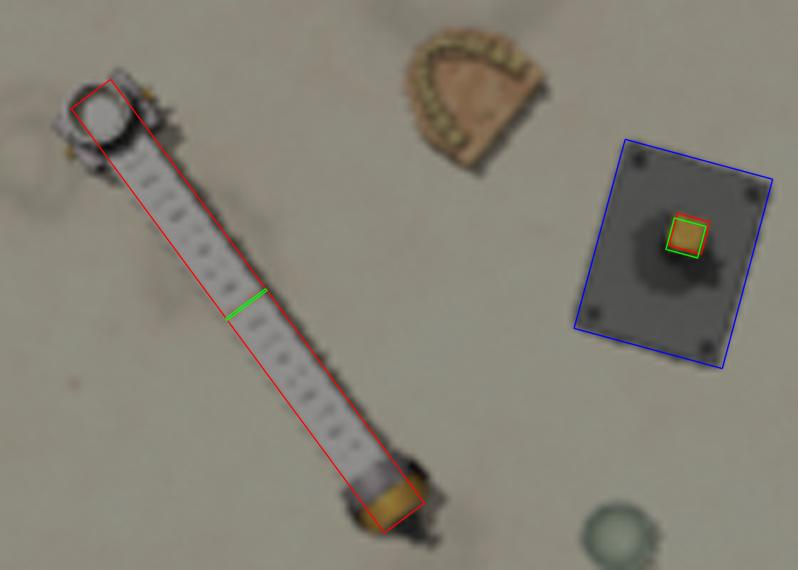

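View pics/o2.png

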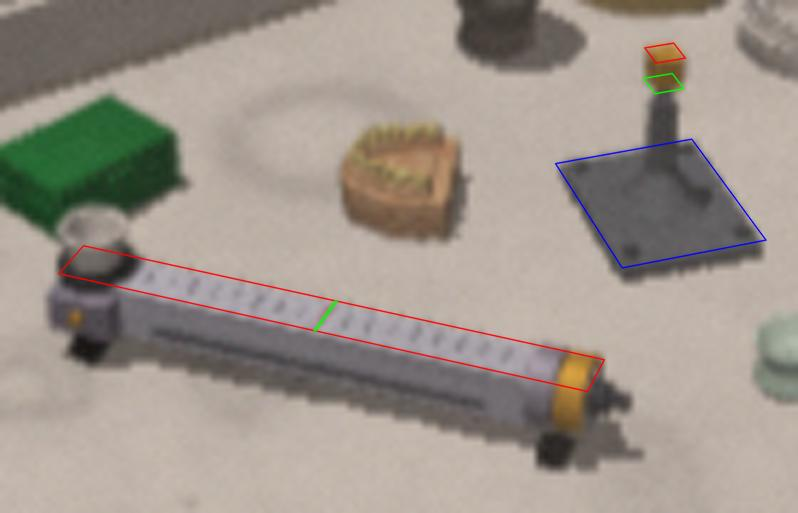

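The two candidate stands are grey, with its head at (355,171) in the top view, and orange at (237,257). The grey one matches the description and the crop confirms it. The overlay puts the red mark at about (0.502, 0.084) with yaw 0.615, and the stand top at about (0.523, -0.109).

Call:
send_rows --moves '[{"tx":0.027,"ty":0.055,"spin":0.02},{"tx":0.054,"ty":0.11,"spin":0.04},{"tx":0.081,"ty":0.165,"spin":0.06},{"tx":0.108,"ty":0.22,"spin":0.08},{"tx":0.135,"ty":0.275,"spin":0.1},{"tx":0.162,"ty":0.33,"spin":0.12},{"tx":0.189,"ty":0.385,"spin":0.14},{"tx":0.216,"ty":0.44,"spin":0.155},{"tx":0.243,"ty":0.5,"spin":0.155,"tz":-0.02},{"tx":0.269,"ty":0.554,"spin":0.155,"tz":-0.06},{"tx":0.269,"ty":0.554,"spin":0.155,"tz":-0.11},{"tx":0.269,"ty":0.554,"spin":0.155,"tz":-0.14},{"tx":0.269,"ty":0.554,"spin":0.155,"tz":-0.15},{"tx":0.269,"ty":0.554,"spin":0.155,"tz":-0.15}]' --gripper 1.0

```text
validation failed for argument at $.mo...
```

Call:
send_rows --moves '[{"tx":0.027,"ty":0.055,"tz":0.0,"spin":0.02},{"tx":0.054,"ty":0.11,"tz":0.0,"spin":0.04},{"tx":0.081,"ty":0.165,"tz":0.0,"spin":0.06},{"tx":0.108,"ty":0.22,"tz":0.0,"spin":0.08},{"tx":0.135,"ty":0.275,"tz":0.0,"spin":0.1},{"tx":0.162,"ty":0.33,"tz":0.0,"spin":0.12},{"tx":0.189,"ty":0.385,"tz":0.0,"spin":0.14},{"tx":0.216,"ty":0.44,"tz":0.0,"spin":0.155},{"tx":0.243,"ty":0.5,"tz":-0.02,"spin":0.155},{"tx":0.269,"ty":0.554,"tz":-0.06,"spin":0.155},{"tx":0.269,"ty":0.554,"tz":-0.11,"spin":0.155},{"tx":0.269,"ty":0.554,"tz":-0.14,"spin":0.155},{"tx":0.269,"ty":0.554,"tz":-0.15,"spin":0.155},{"tx":0.269,"ty":0.554,"tz":-0.15,"spin":0.155}]' --gripper 1.0

```text
time: 2.05
tool_pos: [0.502, 0.0834, 0.0956]
ee_rot: [-0.0, 0.953, 0.302, -0.0]
wrist_force: [0.1, -0.2, -0.3]
grip_width: 1.001
```

```bash
cat > st.py <<'E'
from cell import bot
import numpy as np,sys
def avg(n,yaw=.615):
    F=[];M=[]
    for i in range(n):
        bot.camera("top"); s=bot.read_state(); F.append(s["wrist_force"]);M.append(s["torque"])
    F=np.array(F);M=np.array(M); ax=np.array([np.cos(yaw),np.sin(yaw),0]);ay=np.array([-np.sin(yaw),np.cos(yaw),0])
    print("t",s["time"],"pos",s["tool_pos"].round(4),"g",round(s["grip_width"],3))
    print("F",F.mean(0).round(3),F.std(0).round(3),"M",M.mean(0).round(4),M.std(0).round(4))
    print("Mrailx %.4f Mraily %.4f"%(M.mean(0)@ax,M.mean(0)@ay),"ind",(M@ay).round(3))
if __name__=="__main__": avg(int(sys.argv[1]))
E
python3 st.py 6
```

```text
t 2.35 pos [0.5027 0.0834 0.0966] g 0.999
F [ 0.124 -0.321  0.241] [0.207 0.46  0.237] M [-0.0012 -0.0111 -0.0191] [0.0191 0.0414 0.03  ]
Mrailx -0.0074 Mraily -0.0083 ind [-0.029 -0.008  0.018 -0.057  0.02   0.006]
```

Call:
send_rows --moves '[{"tx":0.0,"ty":0.0005,"tz":-0.03,"spin":0.0},{"tx":0.0,"ty":0.0005,"tz":-0.055,"spin":0.0},{"tx":0.0,"ty":0.0005,"tz":-0.07,"spin":0.0},{"tx":0.0,"ty":0.0005,"tz":-0.0735,"spin":0.0},{"tx":0.0,"ty":0.0005,"tz":-0.0735,"spin":0.0}]' --gripper 1.0

```text
time: 2.98
tool_pos: [0.5024, 0.0841, 0.0223]
ee_rot: [0.0, 0.953, 0.303, 0.0]
wrist_force: [-0.6, -0.4, 0.5]
grip_width: 0.999
```

Call:
send_rows --moves '[{"tx":0,"ty":0,"tz":0,"spin":0},{"tx":0,"ty":0,"tz":0,"spin":0},{"tx":0,"ty":0,"tz":0,"spin":0},{"tx":0,"ty":0,"tz":0,"spin":0},{"tx":0,"ty":0,"tz":0,"spin":0},{"tx":0,"ty":0,"tz":0,"spin":0}]' --gripper 0.0

```text
time: 3.72
tool_pos: [0.5021, 0.0843, 0.0222]
ee_rot: [-0.0, 0.953, 0.303, 0.0]
wrist_force: [-1.1, 1.0, 6.2]
grip_width: 0.248
```

Call:
send_rows --moves '[{"tx":0,"ty":0,"tz":0.002,"spin":0},{"tx":0,"ty":0,"tz":0.004,"spin":0},{"tx":0,"ty":0,"tz":0.006,"spin":0},{"tx":0,"ty":0,"tz":0.008,"spin":0},{"tx":0,"ty":0,"tz":0.008,"spin":0}]'

```text
time: 4.35
tool_pos: [0.5021, 0.0841, 0.0299]
ee_rot: [0.0, 0.953, 0.303, 0.0]
wrist_force: [-0.2, -0.4, -5.9]
grip_width: 0.247
```

```bash
python3 st.py 10; python3 o.py
```

```text
t 4.85 pos [0.5019 0.084  0.0298] g 0.252
F [ 0.008 -0.196 -5.647] [0.542 0.502 0.398] M [ 0.0393 -0.0514 -0.0062] [0.034  0.0211 0.0403]
Mrailx 0.0024 Mraily -0.0646 ind [-0.056 -0.083 -0.092 -0.068 -0.064 -0.016 -0.063 -0.1   -0.045 -0.058]
```

View pics/o2.png

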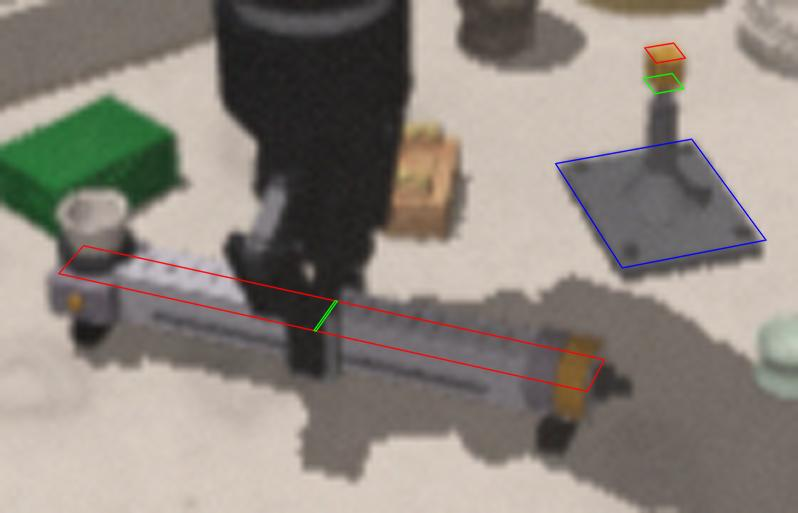

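The arm came up level, with both feet rising about 16 px. The moment says the balance point is about 10 mm toward the counterweights. I'll take one longer average, then set it down and regrip.

```bash
python3 st.py 24
```

```text
t 6.15 pos [0.502  0.084  0.0298] g 0.25
F [ 0.    -0.063 -5.836] [0.459 0.488 0.347] M [ 0.0365 -0.0452 -0.0098] [0.035  0.0288 0.0309]
Mrailx 0.0037 Mraily -0.0580 ind [-0.022 -0.007 -0.088 -0.053 -0.036 -0.033 -0.083 -0.1    0.005 -0.076
 -0.031 -0.084 -0.044 -0.002 -0.124 -0.055 -0.046 -0.047 -0.005 -0.134
 -0.068 -0.08  -0.093 -0.086]
```

Call:
send_rows --moves '[{"tx":0,"ty":0,"tz":-0.003,"spin":0},{"tx":0,"ty":0,"tz":-0.005,"spin":0},{"tx":0,"ty":0,"tz":-0.007,"spin":0},{"tx":0,"ty":0,"tz":-0.008,"spin":0},{"tx":0,"ty":0,"tz":-0.008,"spin":0}]'

```text
time: 6.78
tool_pos: [0.5019, 0.084, 0.0223]
ee_rot: [0.0, 0.953, 0.303, 0.0]
wrist_force: [-3.5, -0.2, 1.8]
grip_width: 0.247
```

Call:
send_rows --moves '[{"tx":0,"ty":0,"tz":0,"spin":0},{"tx":0,"ty":0,"tz":0,"spin":0},{"tx":0,"ty":0,"tz":0,"spin":0},{"tx":0,"ty":0,"tz":0,"spin":0}]' --gripper 0.7

```text
time: 7.28
tool_pos: [0.5022, 0.0841, 0.0219]
ee_rot: [0.0, 0.953, 0.303, 0.0]
wrist_force: [0.5, 0.2, 0.2]
grip_width: 0.703
```

```bash
python3 st.py 12
```

```text
t 7.875 pos [0.502  0.0841 0.0218] g 0.698
F [-0.21  -0.031  0.041] [0.626 0.426 0.516] M [ 0.0213  0.0175 -0.0121] [0.0273 0.0331 0.0328]
Mrailx 0.0275 Mraily 0.0020 ind [-0.018 -0.002  0.012 -0.015 -0.025 -0.011  0.004  0.048  0.022 -0.037
 -0.008  0.055]
```

Call:
send_rows --moves '[{"tx":-0.004,"ty":-0.003,"tz":0,"spin":0},{"tx":-0.0082,"ty":-0.0058,"tz":0,"spin":0},{"tx":-0.0082,"ty":-0.0058,"tz":0,"spin":0},{"tx":-0.0082,"ty":-0.0058,"tz":0,"spin":0}]'

```text
time: 8.38
tool_pos: [0.4938, 0.0782, 0.0219]
ee_rot: [0.0, 0.953, 0.303, 0.0]
wrist_force: [0.5, -0.3, 0.6]
grip_width: 0.699
```

Call:
send_rows --moves '[{"tx":0,"ty":0,"tz":0,"spin":0},{"tx":0,"ty":0,"tz":0,"spin":0},{"tx":0,"ty":0,"tz":0,"spin":0},{"tx":0,"ty":0,"tz":0,"spin":0},{"tx":0,"ty":0,"tz":0.002,"spin":0},{"tx":0,"ty":0,"tz":0.004,"spin":0},{"tx":0,"ty":0,"tz":0.006,"spin":0},{"tx":0,"ty":0,"tz":0.008,"spin":0},{"tx":0,"ty":0,"tz":0.008,"spin":0},{"tx":0,"ty":0,"tz":0.008,"spin":0}]' --gripper 0.0

```text
time: 9.62
tool_pos: [0.4937, 0.0782, 0.0298]
ee_rot: [0.0, 0.953, 0.303, -0.0]
wrist_force: [0.0, 0.1, -5.9]
grip_width: 0.252
```

```bash
python3 st.py 30; python3 o.py
```

```text
t 11.125 pos [0.4937 0.0782 0.0298] g 0.247
F [-0.04  -0.011 -5.831] [0.609 0.494 0.457] M [ 0.0191 -0.0101 -0.0026] [0.0366 0.0307 0.0292]
Mrailx 0.0098 Mraily -0.0192 ind [-0.023 -0.058  0.005 -0.023 -0.016  0.03   0.002 -0.073  0.029 -0.024
 -0.003  0.007 -0.034 -0.032 -0.021 -0.026 -0.028  0.019 -0.051 -0.023
 -0.037  0.054 -0.043 -0.071 -0.04  -0.055 -0.041 -0.063  0.044  0.02 ]
```

View pics/o2.png

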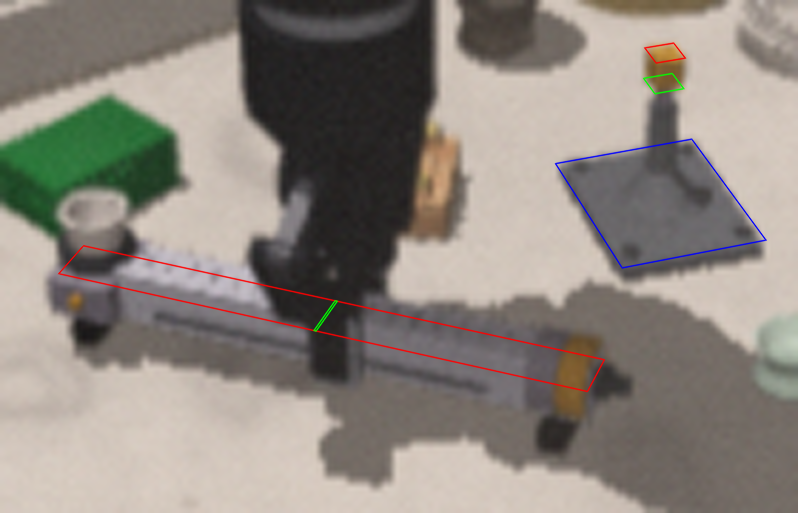

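View pics/o1.png

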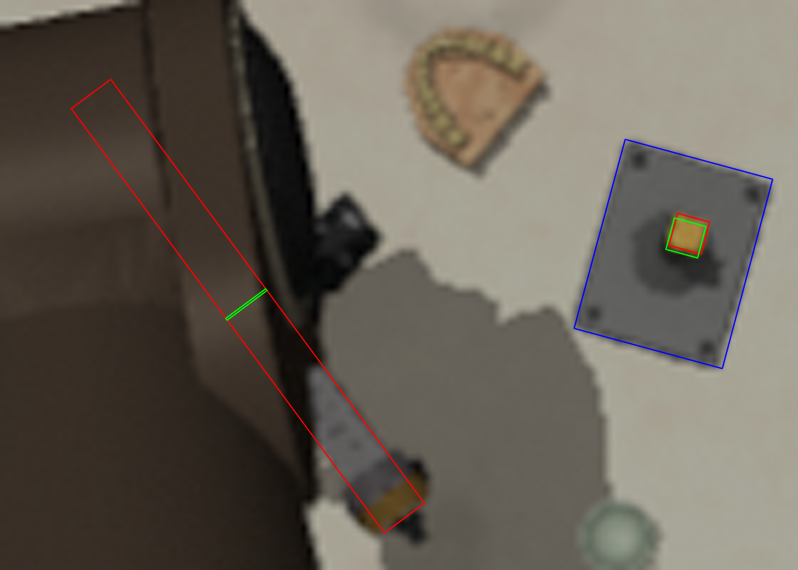

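Still a slight urge toward the counterweights, about 3 mm. The pooled estimate is 12–13 mm from the mark, so I'll regrip 2.5 mm further.

Call:
send_rows --moves '[{"tx":0,"ty":0,"tz":-0.003,"spin":0},{"tx":0,"ty":0,"tz":-0.005,"spin":0},{"tx":0,"ty":0,"tz":-0.007,"spin":0},{"tx":0,"ty":0,"tz":-0.008,"spin":0},{"tx":0,"ty":0,"tz":-0.008,"spin":0}]'

```text
time: 11.85
tool_pos: [0.4937, 0.0782, 0.022]
ee_rot: [-0.0, 0.953, 0.303, -0.0]
wrist_force: [-1.9, -0.3, -2.6]
grip_width: 0.25
```

Call:
send_rows --moves '[{"tx":0,"ty":0,"tz":0,"spin":0},{"tx":0,"ty":0,"tz":0,"spin":0},{"tx":0,"ty":0,"tz":0,"spin":0},{"tx":-0.002,"ty":-0.0014,"tz":0,"spin":0},{"tx":-0.002,"ty":-0.0014,"tz":0,"spin":0},{"tx":-0.002,"ty":-0.0014,"tz":0,"spin":0}]' --gripper 0.6

```text
time: 12.6
tool_pos: [0.4917, 0.0768, 0.0218]
ee_rot: [0.0, 0.953, 0.303, -0.0]
wrist_force: [-1.2, -0.3, -0.4]
grip_width: 0.604
```

```bash
python3 st.py 24
```

```text
t 13.8 pos [0.4918 0.0768 0.0218] g 0.602
F [0.209 0.135 0.294] [0.483 0.526 0.466] M [ 0.0094 -0.0015  0.0074] [0.0265 0.0297 0.029 ]
Mrailx 0.0068 Mraily -0.0067 ind [ 0.087 -0.042 -0.029  0.011  0.008  0.011 -0.    -0.006 -0.01  -0.012
 -0.069  0.021  0.012 -0.059  0.001 -0.001 -0.023  0.009 -0.011 -0.023
 -0.027  0.043 -0.009 -0.044]
```

Call:
send_rows --moves '[{"tx":0,"ty":0,"tz":0,"spin":0},{"tx":0,"ty":0,"tz":0,"spin":0},{"tx":0,"ty":0,"tz":0,"spin":0},{"tx":0,"ty":0,"tz":0,"spin":0},{"tx":0,"ty":0,"tz":0.002,"spin":0},{"tx":0,"ty":0,"tz":0.004,"spin":0},{"tx":0,"ty":0,"tz":0.006,"spin":0},{"tx":0,"ty":0,"tz":0.008,"spin":0},{"tx":0,"ty":0,"tz":0.008,"spin":0},{"tx":0,"ty":0,"tz":0.008,"spin":0}]' --gripper 0.0

```text
time: 15.05
tool_pos: [0.4918, 0.0768, 0.0298]
ee_rot: [-0.0, 0.953, 0.303, 0.0]
wrist_force: [0.1, -0.4, -6.0]
grip_width: 0.249
```

```bash
python3 st.py 50
```

```text
t 17.55 pos [0.4918 0.0768 0.0298] g 0.251
F [-0.056  0.074 -5.892] [0.459 0.504 0.522] M [-0.0053  0.0047  0.0011] [0.027  0.0281 0.0258]
Mrailx -0.0016 Mraily 0.0069 ind [ 0.054  0.012  0.021  0.028  0.025  0.026  0.029  0.045  0.046  0.054
  0.041 -0.012 -0.031  0.015 -0.025 -0.025 -0.002  0.01  -0.015  0.015
 -0.028  0.043  0.008  0.044  0.067  0.008 -0.011  0.016 -0.001 -0.01
  0.022 -0.033 -0.016 -0.006 -0.002  0.026  0.014 -0.066 -0.    -0.035
  0.022 -0.013  0.045  0.006  0.017  0.024  0.003 -0.059 -0.023 -0.026]
```

No felt urge to tip now: 0.007 ± 0.005 Nm, or about 1 mm. I'll lift and carry it above the stand.

Call:
send_rows --moves '[{"tx":0,"ty":0,"tz":0.008,"spin":0},{"tx":0,"ty":0,"tz":0.024,"spin":0},{"tx":0,"ty":0,"tz":0.044,"spin":0},{"tx":0,"ty":0,"tz":0.064,"spin":0},{"tx":0,"ty":0,"tz":0.084,"spin":0},{"tx":0,"ty":0,"tz":0.098,"spin":0},{"tx":0.001,"ty":-0.006,"tz":0.105,"spin":0},{"tx":0.003,"ty":-0.02,"tz":0.105,"spin":0},{"tx":0.007,"ty":-0.042,"tz":0.105,"spin":0},{"tx":0.011,"ty":-0.066,"tz":0.105,"spin":0},{"tx":0.015,"ty":-0.09,"tz":0.105,"spin":0},{"tx":0.019,"ty":-0.114,"tz":0.105,"spin":0},{"tx":0.023,"ty":-0.138,"tz":0.105,"spin":0},{"tx":0.026,"ty":-0.16,"tz":0.105,"spin":0},{"tx":0.029,"ty":-0.176,"tz":0.105,"spin":0},{"tx":0.0303,"ty":-0.184,"tz":0.105,"spin":0},{"tx":0.0303,"ty":-0.186,"tz":0.105,"spin":0},{"tx":0.0303,"ty":-0.186,"tz":0.1,"spin":0},{"tx":0.0303,"ty":-0.186,"tz":0.092,"spin":0},{"tx":0.0303,"ty":-0.186,"tz":0.09,"spin":0}]'

```text
time: 20.05
tool_pos: [0.5215, -0.1086, 0.1188]
ee_rot: [-0.0, 0.953, 0.303, -0.001]
wrist_force: [-0.4, 0.1, -4.9]
grip_width: 0.249
```

```bash
cat > o3.py <<'E'
from cell import bot
from h import *
import sys
t=bot.camera("top"); s=bot.camera("scene"); st=bot.read_state()
p=st["tool_pos"]; y=.615
A=p[:2]+.0125*np.array([np.cos(y),np.sin(y)]); zt=p[2]-.010+.026
H=np.array([.5228,-.1087]);yy=-0.29
pl=[(box(A,y,-.118,.118,-.011,.011,zt),(0,0,255)),(box(A,y,-.118,.118,-.011,.011,zt-.026),(0,255,255)),(box(A,y,-.0005,.0005,-.011,.011,zt),(0,255,0)),(box(H,yy,-.007,.007,-.007,.007,.09),(0,255,0)),(box(H,yy,-.045,.045,-.035,.035,.01),(255,0,0))]
k=sys.argv[1]
if len(sys.argv)>2: pl=[]
crop(t,f"pics/t{k}.png",295,100,120,130,4.6,pl); crop(s,f"pics/s{k}.png",270,145,130,90,6,pl)
print(p,st["wrist_force"].round(2),st["torque"].round(3))
E
python3 o3.py a
```

```text
[ 0.52174524 -0.108764    0.11929231] [ 0.9  0.6 -5.8] [ 0.014 -0.015  0.037]
```

View pics/ta.png

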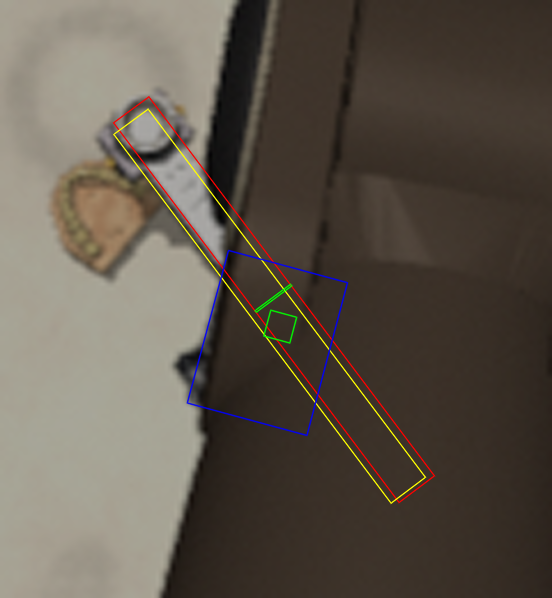

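View pics/sa.png

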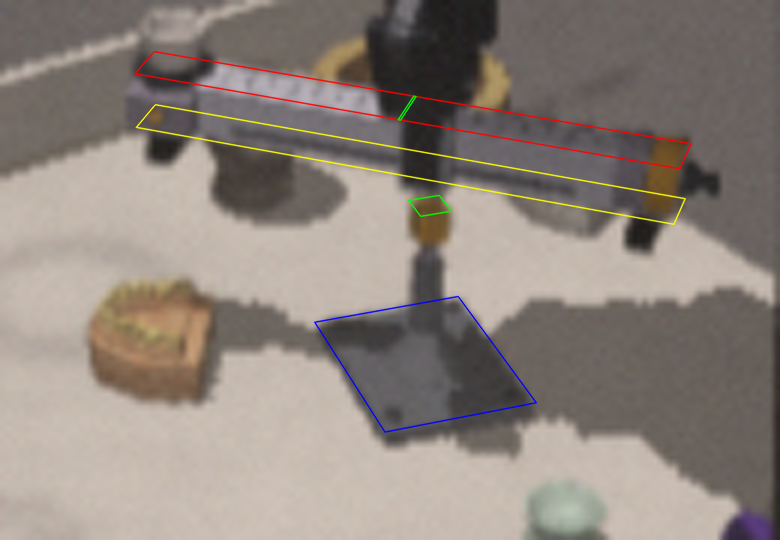

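The scene view shows the rail level over the brass head at (430,225), with the finger in line with the head. I'll lower it gently.

Call:
send_rows --moves '[{"tx":0.0003,"ty":-0.0003,"tz":-0.004,"spin":0},{"tx":0.0003,"ty":-0.0003,"tz":-0.009,"spin":0},{"tx":0.0003,"ty":-0.0003,"tz":-0.013,"spin":0},{"tx":0.0003,"ty":-0.0003,"tz":-0.016,"spin":0},{"tx":0.0003,"ty":-0.0003,"tz":-0.0175,"spin":0},{"tx":0.0003,"ty":-0.0003,"tz":-0.0175,"spin":0},{"tx":0.0003,"ty":-0.0003,"tz":-0.0175,"spin":0}]'

```text
time: 21.02
tool_pos: [0.5225, -0.1095, 0.1024]
ee_rot: [0.0, 0.953, 0.303, 0.0]
wrist_force: [-0.5, 0.4, -6.0]
grip_width: 0.247
```

```bash
python3 st.py 16; python3 o3.py b
```

```text
t 21.825 pos [ 0.5224 -0.1095  0.1023] g 0.246
F [-0.042 -0.063 -6.041] [0.561 0.482 0.56 ] M [-0.0066  0.0039 -0.0023] [0.0318 0.0267 0.0208]
Mrailx -0.0031 Mraily 0.0070 ind [ 0.046 -0.022 -0.025 -0.002 -0.044  0.036  0.    -0.004  0.042 -0.018
  0.031  0.043  0.056 -0.022  0.041 -0.046]
[ 0.52236243 -0.10946247  0.10228035] [-0.51  1.15 -5.52] [-0.034  0.002  0.052]
```

View pics/sb.png

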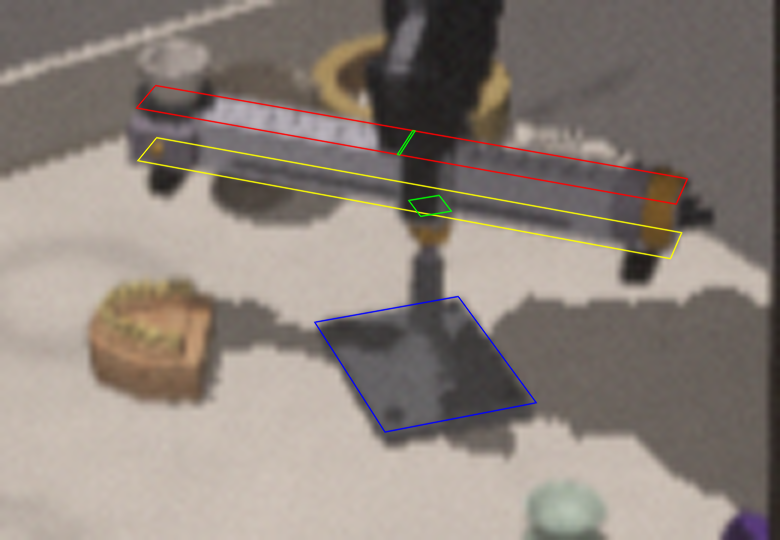

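```bash
cat > o4.py <<'E'
from cell import bot
from h import *
import sys
s=bot.camera("scene"); p=bot.read_state()["tool_pos"]; y=.615
A=p[:2]+.0125*np.array([np.cos(y),np.sin(y)]); z=p[2]-.010
pl=[(box(A,y,-.118,.118,-.011,.011,z),(0,255,255)),(box(A,y,-.118,.118,-.011,.011,z+.026),(0,0,255))]
k=sys.argv[1]
crop(s,f"pics/z{k}R.png",335,160,60,40,13,pl); crop(s,f"pics/z{k}L.png",288,148,60,40,13,pl)
E
python3 o4.py b
```

```text
(no output)
```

View pics/zbR.png

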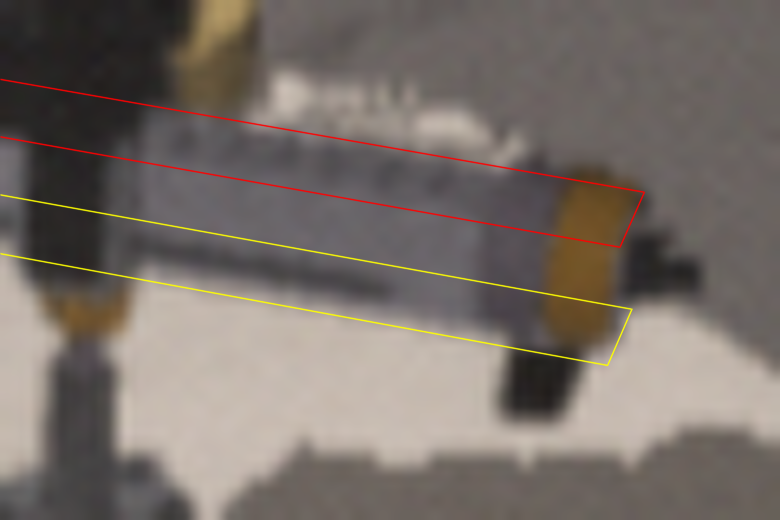

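View pics/zbL.png

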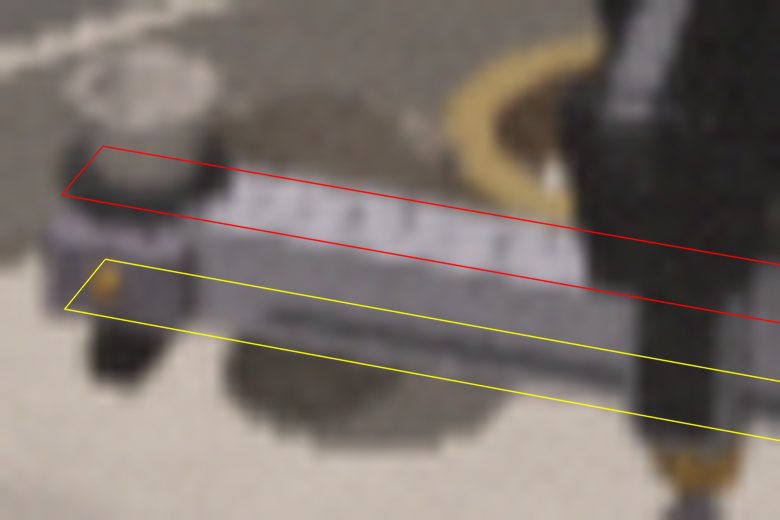

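Call:
send_rows --moves '[{"tx":0,"ty":0,"tz":-0.001,"spin":0},{"tx":0,"ty":0,"tz":-0.002,"spin":0},{"tx":0,"ty":0,"tz":-0.003,"spin":0},{"tx":0,"ty":0,"tz":-0.004,"spin":0},{"tx":0,"ty":0,"tz":-0.004,"spin":0},{"tx":0,"ty":0,"tz":-0.004,"spin":0}]'

```text
time: 22.72
tool_pos: [0.5224, -0.1095, 0.0984]
ee_rot: [0.0, 0.953, 0.303, 0.0]
wrist_force: [-0.8, -0.4, -3.4]
grip_width: 0.244
```

```bash
python3 st.py 12
```

```text
t 23.325 pos [ 0.5223 -0.1094  0.0983] g 0.246
F [-1.022  0.277 -3.611] [0.544 0.318 0.602] M [ 0.043   0.2278 -0.0065] [0.0292 0.0225 0.0267]
Mrailx 0.1666 Mraily 0.1612 ind [0.149 0.152 0.165 0.171 0.135 0.118 0.186 0.185 0.17  0.172 0.2   0.132]
```

Call:
send_rows --moves '[{"tx":0,"ty":0,"tz":-0.0006,"spin":0},{"tx":0,"ty":0,"tz":-0.0012,"spin":0},{"tx":0,"ty":0,"tz":-0.0018,"spin":0},{"tx":0,"ty":0,"tz":-0.0022,"spin":0},{"tx":0,"ty":0,"tz":-0.0022,"spin":0},{"tx":0,"ty":0,"tz":-0.0022,"spin":0}]'

```text
time: 24.08
tool_pos: [0.5224, -0.1094, 0.0962]
ee_rot: [0.0, 0.953, 0.303, 0.0]
wrist_force: [-2.0, -0.1, -0.1]
grip_width: 0.243
```

```bash
python3 st.py 16;python3 o4.py c; python3 o3.py c
```

```text
t 24.875 pos [ 0.5224 -0.1095  0.0961] g 0.248
F [-2.079  0.637 -0.432] [0.526 0.486 0.552] M [0.1021 0.4757 0.0013] [0.0245 0.031  0.0224]
Mrailx 0.3579 Mraily 0.3296 ind [0.282 0.335 0.348 0.296 0.318 0.322 0.389 0.358 0.346 0.366 0.313 0.31
 0.321 0.374 0.304 0.292]
[ 0.52237359 -0.10946628  0.09610164] [-2.02  0.41  0.12] [0.138 0.457 0.009]
```

View pics/sc.png

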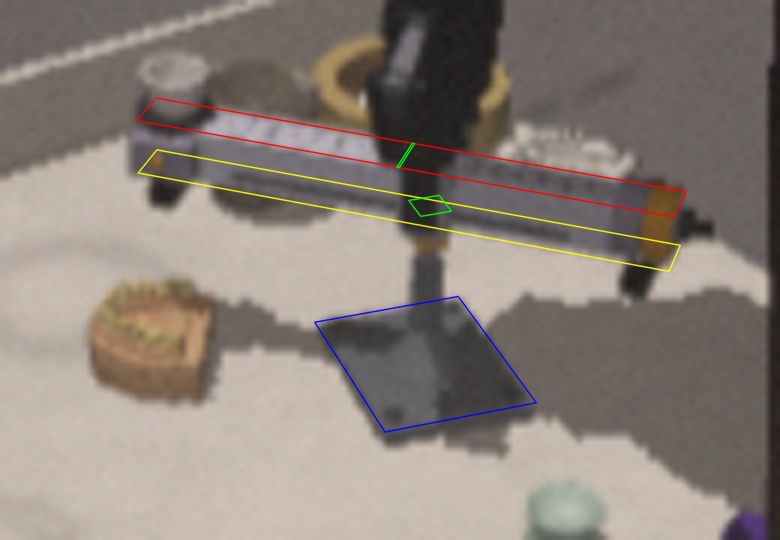

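The head now carries almost the whole weight, but there is a 2 N side load. I'll ease the tool along that force before letting go.

Call:
send_rows --moves '[{"tx":-0.0003,"ty":0.0001,"tz":0,"spin":0},{"tx":-0.0006,"ty":0.0002,"tz":0,"spin":0},{"tx":-0.0006,"ty":0.0002,"tz":0,"spin":0}]'

```text
time: 25.4
tool_pos: [0.5223, -0.1094, 0.0963]
ee_rot: [0.0, 0.953, 0.303, 0.0]
wrist_force: [0.3, -0.7, -1.4]
grip_width: 0.248
```

```bash
python3 st.py 14
```

```text
t 26.1 pos [ 0.522  -0.1093  0.0962] g 0.244
F [ 2.325 -1.31  -0.697] [0.745 0.413 0.435] M [-2.305e-01 -4.429e-01  2.000e-04] [0.0488 0.1361 0.0406]
Mrailx -0.4438 Mraily -0.2287 ind [-0.061 -0.066 -0.155 -0.164 -0.179 -0.2   -0.255 -0.222 -0.206 -0.337
 -0.338 -0.342 -0.329 -0.347]
```

View pics/zcR.png

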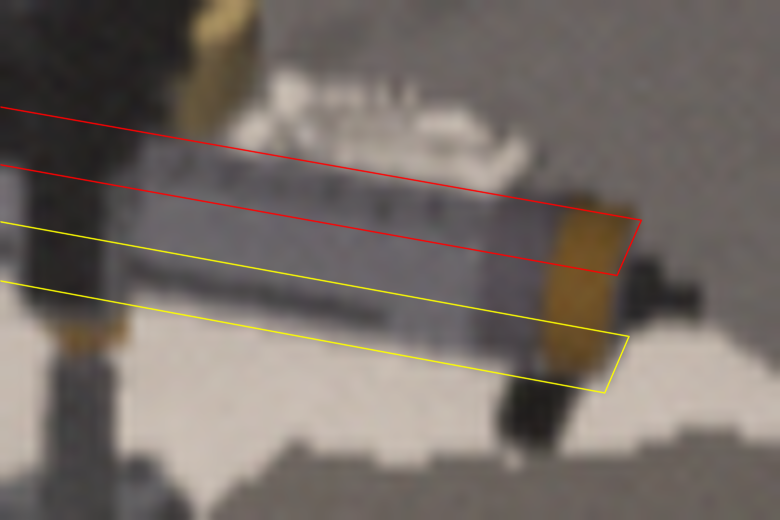

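Call:
send_rows --moves '[{"tx":0.0003,"ty":-0.0001,"tz":-0.0003,"spin":0},{"tx":0.0003,"ty":-0.0001,"tz":-0.0003,"spin":0}]'

```text
time: 26.35
tool_pos: [0.522, -0.1093, 0.0958]
ee_rot: [-0.0, 0.953, 0.303, -0.0]
wrist_force: [1.2, -0.8, 0.7]
grip_width: 0.244
```

```bash
python3 st.py 5
```

```text
t 26.6 pos [ 0.522  -0.1093  0.0958] g 0.247
F [ 1.985 -0.726  0.368] [0.334 0.534 0.446] M [-0.1105 -0.3744 -0.0176] [0.0189 0.0287 0.0264]
Mrailx -0.3063 Mraily -0.2420 ind [-0.23  -0.258 -0.271 -0.229 -0.222]
```

Call:
send_rows --moves '[{"tx":0.0002,"ty":-0.0001,"tz":0,"spin":0},{"tx":0.0003,"ty":-0.0001,"tz":0,"spin":0}]'

```text
time: 26.85
tool_pos: [0.522, -0.1093, 0.0957]
ee_rot: [-0.0, 0.953, 0.303, -0.0]
wrist_force: [-0.1, -0.2, 0.9]
grip_width: 0.249
```

```bash
python3 st.py 5
```

```text
t 27.1 pos [ 0.522  -0.1093  0.0957] g 0.247
F [ 0.069  0.657 -0.022] [0.391 0.529 0.293] M [ 0.1439 -0.0048 -0.0231] [0.042  0.0568 0.0366]
Mrailx 0.1148 Mraily -0.0869 ind [-0.13  -0.085 -0.093 -0.064 -0.062]
```

The side load is nearly gone and the vertical force is zero. Letting go.

Call:
send_rows --moves '[{"tx":0,"ty":0,"tz":0,"spin":0},{"tx":0,"ty":0,"tz":0,"spin":0},{"tx":0,"ty":0,"tz":0,"spin":0},{"tx":0,"ty":0,"tz":0,"spin":0}]' --gripper 0.45

```text
time: 27.6
tool_pos: [0.5224, -0.1095, 0.0958]
ee_rot: [0.0, 0.953, 0.303, 0.0]
wrist_force: [-0.0, 0.3, -0.8]
grip_width: 0.451
```

```bash
python3 st.py 3;python3 o3.py d
```

```text
t 27.75 pos [ 0.5224 -0.1095  0.0958] g 0.451
F [-0.007  0.594 -0.511] [0.139 0.4   0.988] M [0.018  0.0061 0.0033] [0.0151 0.0237 0.0293]
Mrailx 0.0182 Mraily -0.0054 ind [-0.028 -0.     0.012]
[ 0.52238351 -0.10946969  0.09580102] [ 0.1   0.21 -0.  ] [-0.01   0.055  0.004]
```

View pics/sd.png

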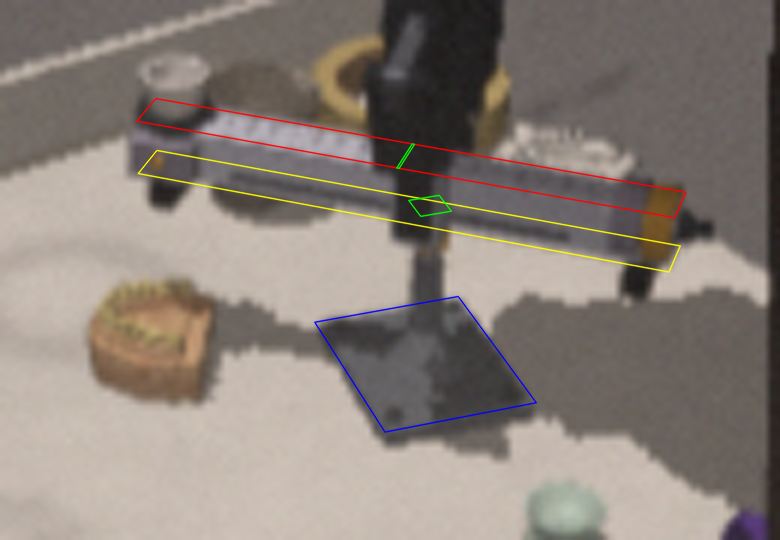

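The arm stays level on the head by itself, with the same end positions as before: crucible at (172,75), brass weight at (658,222). I'll open wider and withdraw straight up.

Call:
send_rows --moves '[{"tx":0,"ty":0,"tz":0,"spin":0},{"tx":0,"ty":0,"tz":0.004,"spin":0},{"tx":0,"ty":0,"tz":0.012,"spin":0},{"tx":0,"ty":0,"tz":0.025,"spin":0},{"tx":0,"ty":0,"tz":0.045,"spin":0},{"tx":0,"ty":0,"tz":0.07,"spin":0},{"tx":0,"ty":0,"tz":0.1,"spin":0},{"tx":0,"ty":0,"tz":0.13,"spin":0},{"tx":0,"ty":0,"tz":0.145,"spin":0},{"tx":-0.03,"ty":-0.01,"tz":0.15,"spin":0},{"tx":-0.07,"ty":-0.03,"tz":0.15,"spin":0},{"tx":-0.12,"ty":-0.06,"tz":0.15,"spin":0},{"tx":-0.17,"ty":-0.09,"tz":0.15,"spin":0},{"tx":-0.21,"ty":-0.13,"tz":0.15,"spin":0},{"tx":-0.23,"ty":-0.17,"tz":0.15,"spin":0},{"tx":-0.24,"ty":-0.2,"tz":0.15,"spin":0},{"tx":-0.24,"ty":-0.2,"tz":0.15,"spin":0}]' --gripper 0.6

```text
time: 29.98
tool_pos: [0.2815, -0.3107, 0.2456]
ee_rot: [-0.0, 0.954, 0.301, -0.0]
wrist_force: [-0.6, 1.2, 0.1]
grip_width: 0.603
```

```bash
sed -i 's/^p=st.*/p=np.array([.5224,-.1095,.0958]); y=.615/' o3.py; python3 o3.py e; python3 st.py 1
```

```text
[ 0.5224 -0.1095  0.0958] [-0.43  0.19  0.4 ] [ 0.058 -0.008 -0.034]
t 30.125 pos [ 0.2824 -0.3089  0.2457] g 0.6
F [-0.176 -0.121 -0.191] [0. 0. 0.] M [-0.0379 -0.0145  0.0225] [0. 0. 0.]
Mrailx -0.0393 Mraily 0.0101 ind [0.01]
```

View pics/se.png

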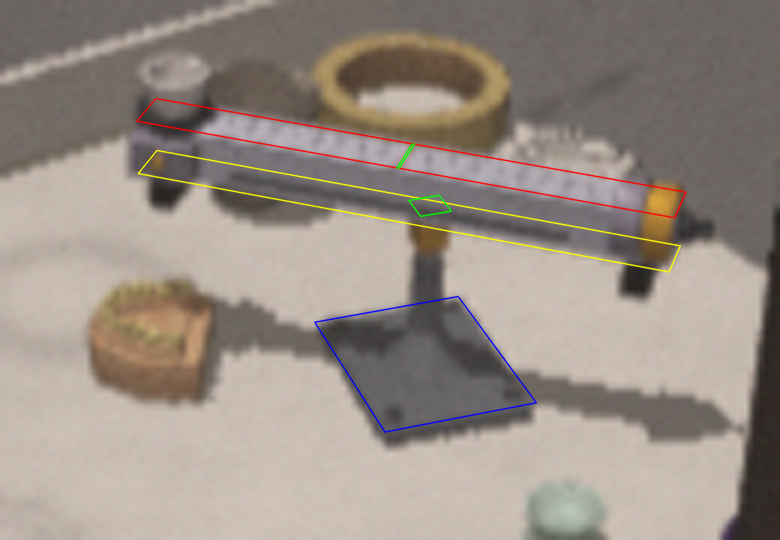

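View pics/te.png

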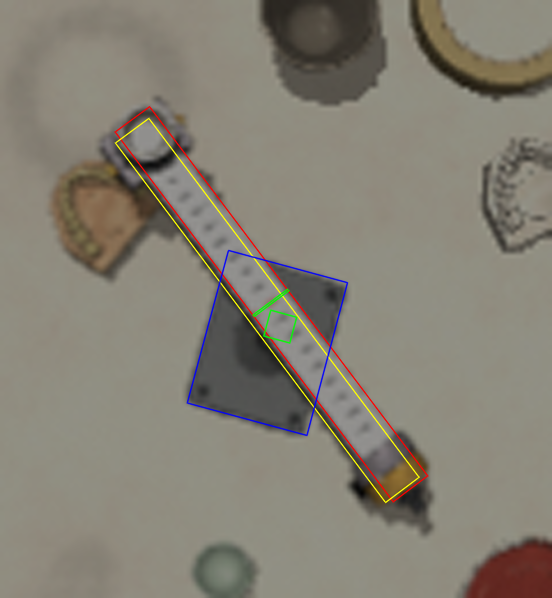

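The arm rests level on the brass head with its feet clear of the bench. It hasn't moved since release, and the bystanders are undisturbed. Handing in.

Run:
```python
from cell import bot
print(bot.finish_job())
```

```text
the job is handed in; nothing more can be done
None
```

The casting arm is balancing level by itself on the brass head of the grey stand, clear of the bench. I handed the job in at about 30 s.

- **Finding the balance point:** I lifted the arm level at three points on the rail: the red mark, then 10 mm and 12.5 mm toward the counterweights. The moments were about -0.06, -0.02 and +0.007 Nm. The last is within the sensor noise, so the balance point is about 12 mm toward the counterweights from the mark.
- **Setting it down:** I lowered it until the head carried the whole weight, then let go and backed off. A side load of about 2–3 N built up from friction on the head, and I eased it to about 0.7 N before releasing.
- **Last checks:** After I backed off, both pictures showed the arm unmoved since release. The casts, dish and tin in view were undisturbed.
- **Small disagreement:** The overlay suggested a tilt of about 0.6° while I was lowering. That is within what the camera calibration can resolve, and it did not grow after release.

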